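Level a cast housing on the granite plate with a wedge

TASK

The cast housing on the granite plate has to be measured, but its machined top slopes down towards the front. Take the steel levelling wedge and push it, thin end first and flat on the granite, under the middle of the housing's front edge, between the front feet, until both front feet have just come off the granite, by about two millimetres, with the rear feet still standing; do not touch the housing with the gripper or shove it out of place, and leave everything else where it is. Finish while still gripping the wedge, holding it there so that the reading can be taken.

Things in the scene. Friction and masses are not known exactly. Their poses are not given: they have to be found in the camera images.
- wedge_grip (a point): Centre (half-way up) of the levelling wedge's grip block, which is 36 mm long, 26 mm wide and 28 mm high. The wedge is one piece of bright steel, 0.40 kg, 126 mm long over all, lying loose and flat on the granite at one of three spots (V-block and set-up block have the others). Axes: x along the wedge from the grip block towards the thin end, y across, z up.
- wedge_tip (a point): Middle of the wedge's thin edge, at its underside: 108 mm from wedge_grip along the wedge's x and 14 mm below it. The ramp between grip block and thin edge is 90 mm long and 30 mm wide; its flat top falls evenly from 20 mm at the block to 3 mm at the thin edge.
- housing: Grey cast-aluminium housing, about 1.1 kg (varies), loose, 56 mm high; a dark bore and a small boss on top. Flange 160 x 110 mm, 10 mm thick, on four feet 20 x 20 mm, 12 mm high. Origin: centre of the footprint at the feet's undersides; x from front to rear, y across, z up. Front (x = -80 mm) faces the wedge's side; the rear (x = +80 mm) is about 1 mm off the angle plate, its stop.
- front_edge (a point): Middle of the lower front edge of the housing's flange, where the wedge goes in and lifts: 12 mm above the granite while the feet stand. The passage between the front feet is 60 mm wide; lifted here, the housing tips about its rear feet. Axes as housing, x pointing in under the housing.
- foot_front_left (a point): Centre of the underside of one front foot, at x = -62 mm, y = +40 mm of the housing; 80 mm above the bench when standing on the granite.
- foot_front_right (a point): Centre of the underside of the other front foot, at x = -62 mm, y = -40 mm of the housing.
- foot_rear_left (a point): Centre of the underside of a rear foot, at x = +62 mm, y = +40 mm of the housing.
- foot_rear_right (a point): Centre of the underside of a rear foot, at x = +62 mm, y = -40 mm of the housing.
- wedge: The wedge itself (see wedge_grip). Origin: underside, half-way along its 126 mm, axes as wedge_grip; 45 mm ahead of wedge_grip and 14 mm below it.
- plate: Dark granite surface plate, fixed, 500 mm by 800 mm; origin under its centre on the bench; its flat top is 80 mm above the bench (z = 0.08).
- angle_plate: Dark cast-iron angle plate, fixed on the granite behind the housing, 110 mm wide, 75 mm high and deep. Origin: foot of the upright face, mid-width; x points away from the housing.
- vblock_center (a point): Bystander: centre of a steel V-block, 60 x 44 x 38 mm, a V groove along its top.
- setup_block_center (a point): Bystander: centre of a flat steel set-up block with six holes, 75 x 50 x 25 mm.
- bar_level_center (a point): Bystander: centre of a dark precision bar level with a vial on top, 150 x 36 x 40 mm.
- ring_gauge: Bystander: steel ring gauge, 58 mm across, 18 mm high; origin under its centre.
- plug_gauge: Bystander: plug gauge lying down, black handle and steel ends, 89 mm long, 16 mm thick; origin under its centre.
- parallel_bar: Bystander: slim steel parallel standing on edge, 125 x 10 x 25 mm; origin under its centre.
There are look-alikes about, which are no part of the job. Of the things shaped like the housing, the grey one is meant.

How it is judged (in metres and radians):
On the way:
1. the gripped wedge's thin end is under the housing between the front feet, all feet still standing (y of wedge_tip in the frame of housing between -0.028 and 0.028 m and x of wedge_tip in the frame of housing above -0.073 m and contact force between the fingers and wedge above 1 N and height (world z) of each of foot_front_left, foot_front_right below 0.0806 m), for 0.1 s.
At the end, for the whole second after the job is handed in: Both front feet 0.8 to 4 mm above the granite, rear feet down (within 1.5 mm); the housing rests still on the wedge, within 10 mm of its place, not touched by the robot; the wedge flat on the granite (within 2 mm), tip between the front feet, held between the fingers (height (world z) of foot_front_left between 0.0808 and 0.084 m and height (world z) of foot_front_right between 0.0808 and 0.084 m and height (world z) of each of foot_rear_left, foot_rear_right below 0.0815 m and contact force between the fingers and wedge above 2 N and contact force between wedge and housing above 1 N and angle between wedge's own z axis and vertical below 0.04 rad and contact force between each of the arm, the fingers and housing below 0.3 N and distance of housing from where it was at the start of the episode below 0.01 m and linear speed of each of housing, wedge below 0.01 m/s and y of wedge_tip in the frame of housing between -0.028 and 0.028 m and height (world z) of wedge below 0.082 m and x of the grasp point in the frame of wedge above -0.063 m and y of the grasp point in the frame of wedge between -0.015 and 0.015 m and z of the grasp point in the frame of wedge below 0.05 m); the arm keeps its last pose, push and grip.
It fails at once if the robot presses on the housing (contact force between any of the arm, the fingers and housing above 3 N).
It fails at once if the housing is shoved out of its place (distance of housing from where it was at the start of the episode above 0.015 m).
It fails at once if another thing is moved from its place (distance of any of vblock_center, setup_block_center, bar_level_center, ring_gauge, plug_gauge, parallel_bar from where it was at the start of the episode above 0.02 m).
It also fails if it takes over 45 s, if anything falls off the work surface, if the arm or the gripper's body presses on something with over 40 N, if the wrist force passes 120 N, or if a joint passes its speed limit or range.

ROBOT

A 7-joint arm with a two-finger parallel gripper is mounted at the origin on the work surface. World frame = base frame: x ahead of the robot, y to its left, z up, the work surface at z = 0. Lengths are in mm, angles in rad, forces in N, time in s.
With the tool pointing down it reaches from about 400 to 850 mm from the base axis. Payload 4.5 kg.
Tool frame: the origin (TCP) lies at the very end of the fingers, on their centre line; the grasp point (between the pads) lies 19 mm behind it; x points along the fingers, y is the direction in which the jaws open and shut, and the axes are right-handed (so a half turn about x gives the same grasp; the last joint's range is limited). The gripper opens to 88 mm and grips with 3 to 60 N. Pads are 18 mm wide; open, the fingers measure 123 mm over their backs; the gripper's body (75 mm by 187 mm) begins 45 mm behind the grasp point.
Start: joints at [-1.132, 0.689, -0.195, 1.565, 0.157, 0.902, -0.215], TCP at [246.13, 574.52, 238.743] pointing down, gripper open.
Joint ranges: [-3.01, 3.01], [-0.46, 2.08], [-1.47, 1.51], [0.13, 2.56], [-1, 4.14], [0.04, 2.09], [-2.66, 2.66]. Speed limits (rad/s): [2.57, 2.57, 3.14, 3.14, 3.14, 3.14, 3.14].

INTERFACE

Orientations are given as a rotation vector (axis times angle).
In Python, from rig import arm, imaging gives the robot as it stands.
- The arm moves only by the shell command python3 -m pendant 'ROWS'. ROWS is JSON, a list of rows, each an object with "xyz": the shift along the world's x, y, z in cm, a list of three; "twist": the turn about the world's z in units of 6 degrees (1.0 is 6 degrees); "jaw": the opening, from 0 (shut) to 1 (fully open). A call has 1 to 10 rows; each row shifts and turns the commanded pose from where the row before left it; what a row does not reach is not made up. A row lasts 1/8 s, in which the tool goes at most 62.5 mm and 10.7 degrees, less where a joint would pass 70% of its speed; a pose out of reach is approached as far as the arm can. A call is refused whole if a number of a shift passes 6.25 or a number of a turn 1, either way. A call with a gripper value outside its range is refused whole. The fingers move at their own pace and stop on an object; the grip force is fixed at half the most. Time passes only in rows, so rows that do not move let the fingers close. It gives the time, the measured TCP pose, the force and the opening at its end, in the units of the state.
- arm.get_state(): the state, without advancing time (a new reading comes with each control period).
- imaging.grab_frame(name): name is "side" or "top" or "wrist"; returns a dict with "color" (480x640x3 uint8, red, green, blue), "vfov" (degrees; the focal length in pixels is half the picture's height over the tangent of half this angle, whatever the lens; pixels are square), "cx", "cy" (the principal point, pixels), "T" (4x4, takes a point from camera to world coordinates); the wrist camera has in their place "mount" (4x4, takes a point from camera to tool coordinates, whose origin is the TCP and whose axes are the tool frame's). Camera axes: x right, y up, looking along -z (the intrinsics and any distortion apply to the point x, -y, -z); pixel columns grow to the right and rows downward; lengths in mm; the calibration is good to about 2 mm. A picture is of the moment at which its call begins: read the wrist's pose just before it. There is no depth.
- arm.sign_off(): hands the job in, once; it reports no verdict.
The state is a dict: "time": time; "q": joint angles; "qvel": joint speeds; "joint_torque": joint torques, N m; "position": TCP position; "tool_rot": TCP orientation; "ft_force": force on the tool from outside, world axes, zero at the start; "moment": the same for the moment, N m; "grip_width": finger opening in mm.
Only numpy, scipy, OpenCV 4.12 (cv2) and the standard library are available. Lean on these libraries where they do the work, as an engineer would, in place of code of your own. Each camera call takes 0.05 s, during which the arm holds its last target. There are 200 camera calls.

## Working session

There is one attempt and no reset: what is moved stays moved. The work goes in short steps, Python scripts to look and compute and a shell command to move; the robot and the scene stay as the last step left them, time stands still between calls to the robot, and variables do not carry over. Pictures are saved under pics/ and viewed, about 8 in all and at most 12, crops included, and the job is handed in when it is done.

```bash
ls; mkdir -p pics; python3 - <<'E'
from rig import arm, imaging
import cv2, numpy as np
s=arm.get_state(); print({k:np.round(v,3).tolist() for k,v in s.items()})
for n in("top","side"):
    f=imaging.grab_frame(n); cv2.imwrite(f"pics/{n}0.png",f["color"][:,:,::-1]); print(n,{k:(np.round(v,3).tolist()) for k,v in f.items() if k!="color"})
f=imaging.grab_frame("wrist");print({k:(np.round(v,3).tolist()) for k,v in f.items() if k!="color"})
E
```

```text
pics
{'time': 0.0, 'q': [-1.132, 0.69, -0.194, 1.566, 0.157, 0.903, -0.215], 'qvel': [-0.0, 0.0, 0.0, -0.001, -0.001, -0.001, 0.001], 'joint_torque': [0.001, -52.755, -1.266, -15.342, -0.053, 0.007, 0.0], 'position': [245.942, 573.869, 237.908], 'tool_rot': [0.316, 1.548, -0.319], 'ft_force': [-0.258, -0.573, 0.346], 'moment': [0.001, 0.008, -0.006], 'grip_width': 88.243}
top {'vfov': 49.97, 'cx': 319.598, 'cy': 242.173, 'T': [[0.023, 0.982, -0.19, 230.308], [-1.0, 0.026, 0.016, -19.834], [0.021, 0.189, 0.982, 1401.745], [0.0, 0.0, 0.0, 1.0]]}
side {'vfov': 46.089, 'cx': 316.584, 'cy': 247.466, 'T': [[0.833, 0.429, -0.35, 25.549], [-0.553, 0.644, -0.529, -659.971], [-0.001, 0.634, 0.773, 1020.906], [0.0, 0.0, 0.0, 1.0]]}
{'vfov': 65.929, 'cx': 320.217, 'cy': 239.47, 'mount': [[-0.001, 0.254, -0.967, -147.17], [1.0, 0.001, -0.001, -0.888], [0.0, -0.967, -0.254, -66.173], [0.0, 0.0, 0.0, 1.0]]}
```

View pics/top0.png

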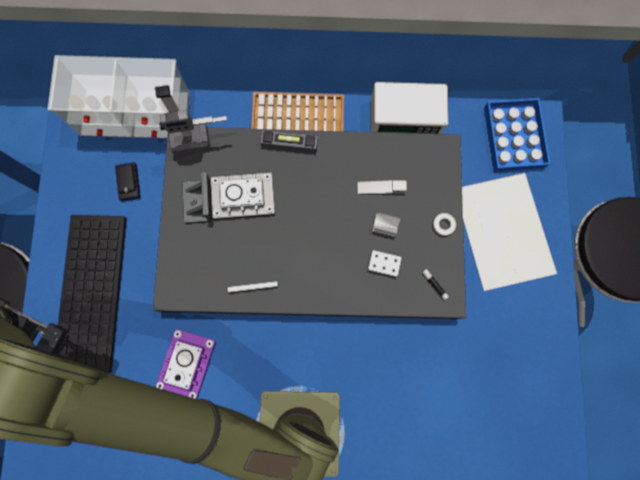

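View pics/side0.png

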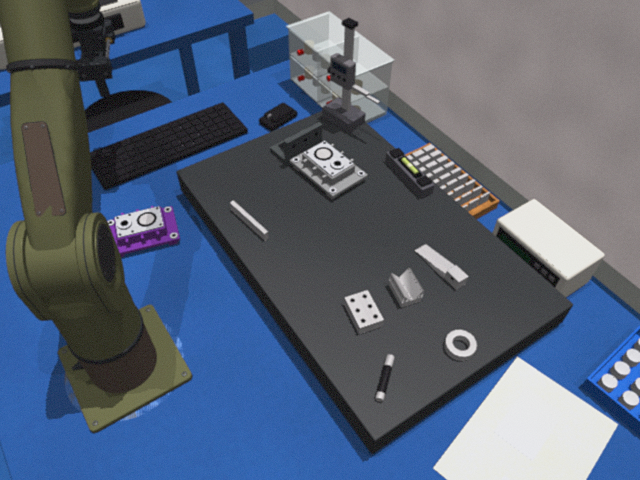

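The wedge is at about (382,187) in the top view, with its grip block at (400,187) and thin end to the left. The grey housing is at (243,196) with its front to the right, and the angle plate is at (197,200). I'll measure these now.

```bash
cat > h.py <<'E'
import numpy as np, cv2
from scipy.spatial.transform import Rotation as R
def cast(f,px,z,T=None):
    T=f["T"] if T is None else T
    fl=240/np.tan(np.radians(f["vfov"]/2)); px=np.atleast_2d(px).astype(float)
    d=np.c_[(px[:,0]-f["cx"])/fl,-(px[:,1]-f["cy"])/fl,-np.ones(len(px))]@T[:3,:3].T
    return T[:3,3]+d*((z-T[2,3])/d[:,2])[:,None]
def wristT(f,s):
    M=np.eye(4);M[:3,:3]=R.from_rotvec(s["tool_rot"]).as_matrix();M[:3,3]=s["position"]
    return M@f["mount"]
def proj(f,P,T):
    fl=240/np.tan(np.radians(f["vfov"]/2)); c=(np.atleast_2d(P)-T[:3,3])@T[:3,:3]
    return np.c_[f["cx"]-fl*c[:,0]/c[:,2],f["cy"]+fl*c[:,1]/c[:,2]]
E
python3 - <<'E'
from rig import arm, imaging
from h import *
f=imaging.grab_frame("top"); g=cv2.cvtColor(f["color"],cv2.COLOR_RGB2GRAY)
m=(g>95).astype(np.uint8)
cs,_=cv2.findContours(m,cv2.RETR_EXTERNAL,cv2.CHAIN_APPROX_NONE)
for c in cs:
    (x,y),wh,a=cv2.minAreaRect(c)
    if cv2.contourArea(c)>60 and 165<x<460 and 130<y<312:
        b=cv2.boxPoints(((x,y),wh,a)); print(np.round([x,y,*wh,a],1))
        for z in (80,102,108): print(z,np.round(cast(f,np.r_[b,[[x,y]]],z)[:,:2],0).tolist())
s=arm.get_state();print(R.from_rotvec(s["tool_rot"]).as_matrix().round(3))
E
```

```text
[252.  285.9   6.7  50.8  83.3]
80 [[366.0, 194.0], [385.0, 66.0], [368.0, 63.0], [349.0, 191.0], [367.0, 129.0]]
102 [[364.0, 191.0], [382.0, 64.0], [365.0, 62.0], [347.0, 188.0], [365.0, 126.0]]
108 [[363.0, 190.0], [381.0, 64.0], [365.0, 61.0], [347.0, 187.0], [364.0, 126.0]]
[427.1 273.2  10.8   6.8  53.1]
80 [[417.0, -307.0], [428.0, -322.0], [406.0, -338.0], [395.0, -324.0], [411.0, -323.0]]
102 [[414.0, -303.0], [425.0, -317.0], [403.0, -333.0], [392.0, -319.0], [408.0, -318.0]]
108 [[413.0, -301.0], [424.0, -315.0], [402.0, -331.0], [391.0, -317.0], [407.0, -316.0]]
[384.8 262.7  32.4  22.   13.5]
80 [[417.0, -165.0], [473.0, -178.0], [455.0, -261.0], [399.0, -247.0], [436.0, -213.0]]
102 [[414.0, -163.0], [469.0, -176.0], [452.0, -257.0], [396.0, -243.0], [433.0, -210.0]]
108 [[413.0, -162.0], [468.0, -175.0], [451.0, -256.0], [395.0, -242.0], [432.0, -209.0]]
[444.5 223.5  23.   23.   90. ]
80 [[575.0, -341.0], [577.0, -403.0], [515.0, -401.0], [513.0, -340.0], [545.0, -371.0]]
102 [[570.0, -336.0], [571.0, -396.0], [510.0, -395.0], [508.0, -335.0], [540.0, -365.0]]
108 [[5
[... 1209 characters left out ...]
, 247.0], [525.0, 310.0], [592.0, 285.0]]
[175. 140.  14.  12.  90.]
80 [[776.0, 373.0], [777.0, 340.0], [737.0, 337.0], [736.0, 370.0], [756.0, 355.0]]
102 [[767.0, 366.0], [768.0, 334.0], [728.0, 332.0], [727.0, 363.0], [748.0, 349.0]]
108 [[764.0, 364.0], [765.0, 333.0], [726.0, 330.0], [725.0, 361.0], [745.0, 347.0]]
[432.  295.8 325.4 420.7  32.3]
80 [[114.0, 289.0], [1105.0, -277.0], [614.0, -1015.0], [-267.0, -382.0], [353.0, -334.0]]
102 [[116.0, 284.0], [1090.0, -272.0], [608.0, -998.0], [-258.0, -376.0], [351.0, -329.0]]
108 [[116.0, 282.0], [1087.0, -271.0], [606.0, -994.0], [-256.0, -375.0], [350.0, -328.0]]
[[-0.     0.394  0.919]
 [-0.001  0.919 -0.394]
 [-1.    -0.001  0.   ]]
```

```bash
python3 -m pendant '[{"xyz":[1,-2,3],"twist":1,"jaw":1},{"xyz":[2,-4,2],"twist":1,"jaw":1},{"xyz":[2,-4,1],"twist":1,"jaw":1},{"xyz":[2,-4,0],"twist":1,"jaw":1},{"xyz":[2,-4,0],"twist":1,"jaw":1},{"xyz":[2,-4,0],"twist":1,"jaw":1},{"xyz":[2,-4,0],"twist":1,"jaw":1},{"xyz":[2,-4,0],"twist":1,"jaw":1},{"xyz":[2,-4,0],"twist":1,"jaw":1},{"xyz":[2,-4,0],"twist":1,"jaw":1}]'; python3 -c "
from rig import arm
print(arm.get_state()['q'])"
```

```text
time: 1.45
position: [436.7, 193.1, 298.8]
tool_rot: [-0.506, 1.511, 0.506]
ft_force: [1.0, -0.5, -0.3]
grip_width: 88.3
[-0.15370659  0.45005847 -0.53508318  1.9037789   0.29563877  0.86581849
  1.37779217]
```

```bash
python3 -m pendant '[{"xyz":[1,-1.3,0],"twist":-1,"jaw":1},{"xyz":[1,-1.3,0.2],"twist":-1,"jaw":1},{"xyz":[1,-1.3,0.2],"twist":-1,"jaw":1},{"xyz":[1,-1.3,0.2],"twist":-1,"jaw":1},{"xyz":[1,-1.3,0.2],"twist":-1,"jaw":1},{"xyz":[1,-1.3,0.2],"twist":-1,"jaw":1},{"xyz":[1,-1.3,0.2],"twist":-1,"jaw":1},{"xyz":[1,-1.3,0.2],"twist":-1,"jaw":1},{"xyz":[1,-1.3,0.2],"twist":-1,"jaw":1},{"xyz":[1,-1.3,0.2],"twist":-1,"jaw":1}]'
python3 -m pendant '[{"xyz":[1,-1.3,0],"twist":-1,"jaw":1},{"xyz":[1,-1.3,0],"twist":-1,"jaw":1},{"xyz":[1,-1.3,0],"twist":-1,"jaw":1},{"xyz":[1,-1.3,0],"twist":-1,"jaw":1},{"xyz":[1,-1.3,0],"twist":-1,"jaw":1},{"xyz":[1,-1.3,0],"twist":-1,"jaw":1},{"xyz":[1,-1.3,0],"twist":-1,"jaw":1},{"xyz":[1,-1.3,0],"twist":-1,"jaw":1},{"xyz":[1,-1.3,0],"twist":-1,"jaw":1},{"xyz":[1,-1.3,0],"twist":-1,"jaw":1}]'
python3 -m pendant '[{"xyz":[0,0,0],"twist":-0.5,"jaw":1},{"xyz":[0,0,0],"twist":0,"jaw":1},{"xyz":[0,0,0],"twist":0,"jaw":1}]'
python3 - <<'E'
from rig import arm, imaging
from h import *
s=arm.get_state(); f=imaging.grab_frame("wrist"); T=wristT(f,s)
np.savez("w1.npz",T=T,**f)
cv2.imwrite("pics/w1.png",f["color"][:,:,::-1])
M=R.from_rotvec(s["tool_rot"]).as_matrix();print(s["q"].round(2) if hasattr(s["q"],"round") else s["q"],s["position"],M[:,1],M[:,0],np.degrees(np.arctan2(M[1,1],M[0,1])))
E
```

```text
time: 2.7
position: [536.3, 64.0, 316.7]
tool_rot: [0.32, 1.547, -0.32]
ft_force: [-0.3, -0.7, -0.5]
grip_width: 88.1
time: 3.95
position: [636.2, -65.8, 316.4]
tool_rot: [1.124, 1.262, -1.124]
ft_force: [0.2, -0.4, 0.1]
grip_width: 88.1
time: 4.32
position: [635.9, -65.1, 316.6]
tool_rot: [1.159, 1.241, -1.159]
ft_force: [-0.2, -0.4, -0.5]
grip_width: 88.2
[-0.02  0.63  0.1   1.42 -0.07  1.09  0.16] [635.93490812 -65.14116993 316.60366077] [ 9.97701179e-01  6.77659644e-02 -3.63704604e-04] [-3.81738734e-04  2.53174573e-04 -9.99999895e-01] 3.8856818786708587
```

View pics/w1.png

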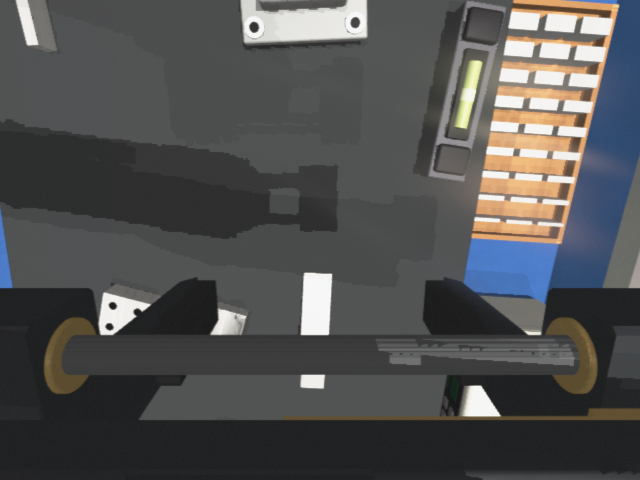

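The wrist view shows the housing's front flange with corners near (244,45) and (367,39). The wedge's thin end is at (303–331,274) and its grip end at (301–325,388). I'll get precise edges from these.

```bash
python3 - <<'E'
from h import *
f=dict(np.load("w1.npz"));T=f["T"];g=cv2.cvtColor(f["color"],cv2.COLOR_RGB2GRAY)
print("col252..",[ (c,g[30:52,c].tolist()) for c in (270,300,340)])
# wedge side edges
for r in (280,300,320,380):
    row=g[r,285:345].astype(int);ix=np.where(row>120)[0];print(r,285+ix.min(),285+ix.max())
print("tip",[g[266:282,c].tolist() for c in (310,325)]);print("rear",[g[380:394,c].tolist() for c in (306,318)])
for r in (20,25,30,35,40): 
    row=g[r,220:400].astype(int);ix=np.where(row>110)[0];print(r,220+ix.min(),220+ix.max())
E
```

```text
col252.. [(270, [218, 218, 219, 218, 219, 219, 219, 219, 219, 218, 205, 173, 125, 86, 72, 45, 43, 51, 52, 67, 70, 76]), (300, [230, 230, 230, 231, 230, 231, 231, 231, 230, 213, 172, 101, 80, 63, 49, 46, 51, 72, 75, 82, 83, 84]), (340, [233, 233, 233, 233, 234, 233, 233, 218, 179, 118, 85, 69, 53, 50, 53, 68, 76, 83, 85, 85, 84, 84])]
280 303 331
300 302 330
320 301 329
380 300 324
tip [[75, 74, 74, 74, 74, 74, 131, 241, 243, 243, 243, 244, 246, 247, 247, 247], [74, 74, 75, 73, 73, 73, 74, 140, 243, 244, 244, 244, 244, 244, 245, 246]]
rear [[239, 239, 239, 239, 239, 239, 237, 214, 111, 84, 83, 83, 83, 83], [240, 239, 240, 240, 240, 240, 240, 237, 163, 93, 83, 83, 83, 82]]
20 242 367
25 242 367
30 243 367
35 243 367
40 243 320
```

```bash
python3 - <<'E'
from h import *
f=dict(np.load("w1.npz"));T=f["T"]
h=cast(f,[[242.7,42.6],[367.6,37.4]],102);print("flange",h,np.linalg.norm(h[1]-h[0]),h.mean(0))
d=h[1]-h[0];print("yaw",np.degrees(np.arctan2(d[1],d[0]))+90)
t=cast(f,[[303,272.3],[331.7,273.5]],83);print("tip",t,np.linalg.norm(t[1]-t[0]),t.mean(0))
b=cast(f,[[300,388],[324.8,388.4]],108);print("rear",b,np.linalg.norm(b[1]-b[0]),b.mean(0))
v=t.mean(0)-b.mean(0);print(np.linalg.norm(v[:2]),np.degrees(np.arctan2(v[1],v[0])))
E
```

```text
flange [[555.81434003  80.44016383 102.        ]
 [665.94182232  92.07323692 102.        ]] 110.74019480835199 [610.87808118  86.25670038 102.        ]
yaw 96.02995136031392
tip [[ 620.7468485  -138.12084967   83.        ]
 [ 652.0314592  -137.38531536   83.        ]] 31.29325610369312 [ 636.38915385 -137.75308251   83.        ]
rear [[ 625.64391458 -265.07490667  108.        ]
 [ 653.15598493 -263.71924207  108.        ]] 27.54545046362094 [ 639.39994976 -264.39707437  108.        ]
126.67977567771884 91.36187597620595
```

The sizes check: flange 110.7 mm, wedge length 126.7 mm, block 27.5 mm. The wedge yaw is 91.4° and the housing yaw 96.0°. I'll approach with the jaw half shut to clear the V-block.

```bash
python3 -m pendant '[{"xyz":[0.1,-4.6,-2],"twist":-0.4,"jaw":0.55},{"xyz":[0.1,-4.6,-2],"twist":0,"jaw":0.55},{"xyz":[0.1,-4.6,-2],"twist":0,"jaw":0.55},{"xyz":[0,-4.6,-2],"twist":0,"jaw":0.55},{"xyz":[0,-0.2,-3.5],"twist":0,"jaw":0.55},{"xyz":[0,0,-3.5],"twist":0,"jaw":0.55},{"xyz":[0,0,-3],"twist":0,"jaw":0.55},{"xyz":[0,0,0],"twist":0,"jaw":0.55}]'
python3 - <<'E'
from rig import imaging,arm
import cv2
f=imaging.grab_frame("side");a=cv2.resize(f["color"][200:360,300:520,::-1],(770,560),interpolation=cv2.INTER_CUBIC);cv2.imwrite("pics/s1.png",a)
E
```

```text
time: 5.38
position: [637.4, -250.5, 134.4]
tool_rot: [1.19, 1.226, -1.193]
ft_force: [0.0, -0.1, 0.2]
grip_width: 48.0
```

View pics/s1.png

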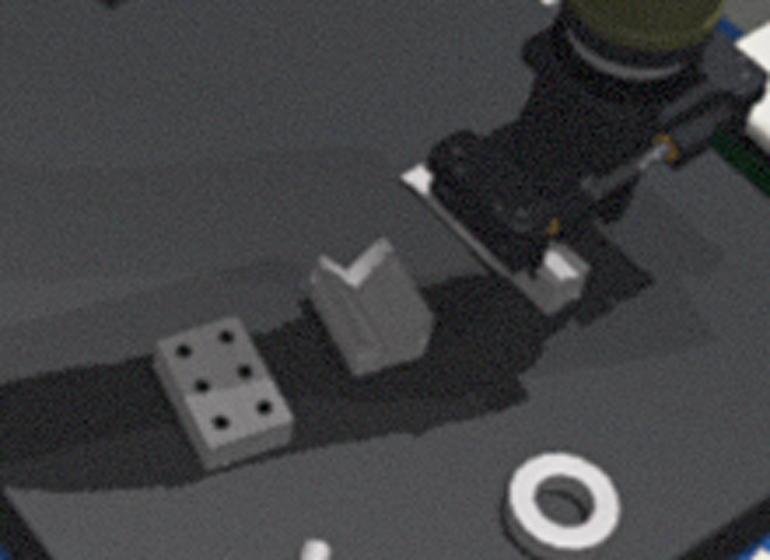

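The gripper is above the grip block at crop position (560,265) and clear of the V-block. I'll lower and grip.

```bash
python3 -m pendant '[{"xyz":[0.15,0,-2.5],"twist":0,"jaw":0.55},{"xyz":[0,0,-1.5],"twist":0,"jaw":0.55},{"xyz":[0,0,-0.9],"twist":0,"jaw":0.55},{"xyz":[0,0,0],"twist":0,"jaw":0.55},{"xyz":[0,0,0],"twist":0,"jaw":0.25},{"xyz":[0,0,0],"twist":0,"jaw":0.2},{"xyz":[0,0,0],"twist":0,"jaw":0},{"xyz":[0,0,0],"twist":0,"jaw":0},{"xyz":[0,0,0],"twist":0,"jaw":0},{"xyz":[0,0,0],"twist":0,"jaw":0}]'
```

```text
time: 6.68
position: [640.6, -251.8, 88.3]
tool_rot: [1.191, 1.22, -1.191]
ft_force: [-3.0, 0.3, 5.5]
grip_width: 25.8
```

```bash
python3 -m pendant '[{"xyz":[0,0,0],"twist":0,"jaw":0.45},{"xyz":[0,0,0],"twist":0,"jaw":0.45},{"xyz":[0,0,0],"twist":0,"jaw":0.45}]'; python3 -m pendant '[{"xyz":[0,0,-0.2],"twist":0,"jaw":0.45},{"xyz":[0,0,0],"twist":0,"jaw":0.45},{"xyz":[0,0,0],"twist":0,"jaw":0.45}]'
```

```text
time: 7.05
position: [640.6, -251.3, 87.4]
tool_rot: [1.191, 1.221, -1.191]
ft_force: [-0.7, -0.4, -0.4]
grip_width: 39.7
time: 7.42
position: [640.6, -251.5, 85.7]
tool_rot: [1.191, 1.221, -1.191]
ft_force: [-0.1, 0.6, 0.3]
grip_width: 39.6
```

```bash
python3 -m pendant '[{"xyz":[0,0,-0.25],"twist":0,"jaw":0.4},{"xyz":[0,0,0],"twist":0,"jaw":0.2},{"xyz":[0,0,0],"twist":0,"jaw":0},{"xyz":[0,0,0],"twist":0,"jaw":0},{"xyz":[0,0,0],"twist":0,"jaw":0},{"xyz":[0,0,0],"twist":0,"jaw":0}]'
python3 - <<'E'
from rig import arm, imaging
from h import *
s=arm.get_state(); f=imaging.grab_frame("wrist"); T=wristT(f,s);g=cv2.cvtColor(f["color"],cv2.COLOR_RGB2GRAY)
np.savez("w2.npz",T=T,**f)
cv2.imwrite("pics/w2.png",f["color"][:,:,::-1]);M=R.from_rotvec(s["tool_rot"]).as_matrix();print(np.degrees(np.arctan2(M[1,1],M[0,1])),M[:,0])
print(proj(f,[[639,-138.5,83]],T))
E
```

```text
time: 8.18
position: [640.5, -251.4, 83.0]
tool_rot: [1.191, 1.221, -1.191]
ft_force: [1.2, 0.5, -2.8]
grip_width: 25.3
1.4074209707603424 [-3.13326476e-04  1.56638404e-04 -9.99999939e-01]
[[327.45977429   1.22149008]]
```

View pics/w2.png

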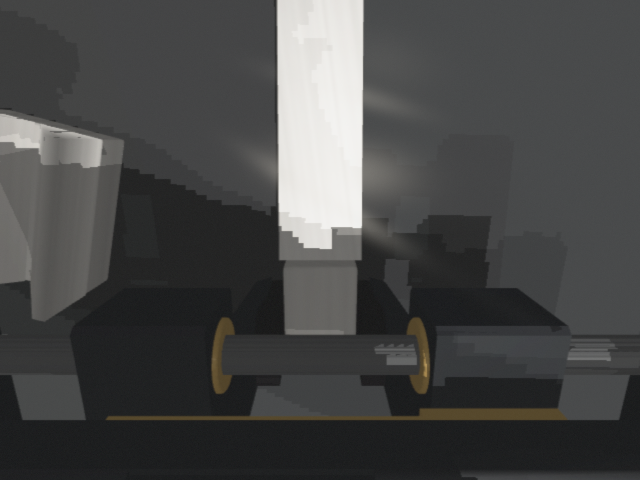

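```bash
python3 -m pendant '[{"xyz":[0,0,0.6],"twist":0,"jaw":0},{"xyz":[-0.1,1.5,0],"twist":0.1,"jaw":0},{"xyz":[-0.2,2.5,0],"twist":0.1,"jaw":0},{"xyz":[-0.2,3,0],"twist":0.1,"jaw":0},{"xyz":[-0.2,3,0],"twist":0.1,"jaw":0},{"xyz":[-0.2,3,0],"twist":0.1,"jaw":0},{"xyz":[-0.2,3,0],"twist":0.1,"jaw":0},{"xyz":[-0.2,2.5,0],"twist":0.1,"jaw":0},{"xyz":[-0.1,1,0],"twist":0.07,"jaw":0},{"xyz":[0,0,0],"twist":0,"jaw":0}]'
python3 - <<'E'
from rig import arm, imaging
from h import *
s=arm.get_state();M=R.from_rotvec(s["tool_rot"]).as_matrix();print(s["position"],np.degrees(np.arctan2(M[1,1],M[0,1])),s["q"])
for n in("side","top"):
    f=imaging.grab_frame(n);np.savez(n+"2.npz",**f)
    c=f["color"][:,:,::-1]
    a=c[120:240,260:420] if n=="side" else c[150:270,200:360]
    cv2.imwrite(f"pics/{n}2.png",cv2.resize(a,(800,600),interpolation=cv2.INTER_CUBIC))
E
```

```text
time: 9.48
position: [626.4, -54.8, 89.3]
tool_rot: [1.13, 1.259, -1.129]
ft_force: [0.4, -0.0, -4.1]
grip_width: 25.5
[626.36863806 -54.84343962  89.25278943] 6.164086363969766 [-0.02737451  0.89016893  0.07642418  1.67188492 -0.10887411  0.58400053
  0.21931476]
```

View pics/side2.png

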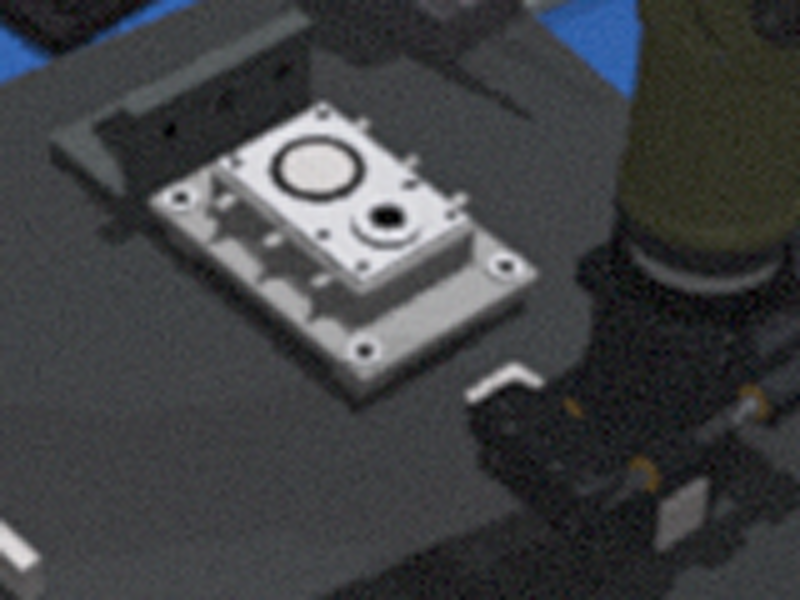

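The side crop shows the thin edge from (470,395) to (515,365), facing the flange's front corners at (360,378) and (537,270). I'll check the offset with this view.

```bash
python3 - <<'E'
from h import *
f=dict(np.load("side2.npz"));k=lambda p:np.array(p)/5+[259.6,119.6]
u=np.array([np.cos(np.radians(96.1)),np.sin(np.radians(96.1))]);n=np.array([-u[1],u[0]])
e=cast(f,k([[358,376],[538,270]]),102)[:,:2];t=cast(f,k([[469,394],[513,364]]),89)[:,:2]
print(e,np.linalg.norm(e[1]-e[0]),t,np.linalg.norm(t[1]-t[0]))
d=t.mean(0)-e.mean(0);print("along",d@u,"lateral",d@n)
# prediction from TCP
tp=np.array([626.4,-54.8])+113.2*u;d=tp-[610.9,86.3];print("pred",tp,d@u,d@n)
E
```

```text
[[555.15527158  79.06055697]
 [665.53446346  89.65965083]] 110.88690991789841 [[598.55539561  51.65816474]
 [626.95336955  56.03992532]] 28.73403469050055
along -30.5943484252174 lateral 0.846357084148992
pred [614.37090712  57.75905528] -28.748177022906773 -0.4183776685221132
```

```bash
python3 -m pendant '[{"xyz":[0,0,-0.4],"twist":0,"jaw":0},{"xyz":[0,0,-0.22],"twist":0,"jaw":0},{"xyz":[-0.1,1,0],"twist":0,"jaw":0},{"xyz":[-0.1,1,0],"twist":0,"jaw":0},{"xyz":[-0.1,1,0],"twist":0,"jaw":0},{"xyz":[-0.12,1,0],"twist":0,"jaw":0},{"xyz":[-0.11,1,0],"twist":0,"jaw":0},{"xyz":[0,0,0],"twist":0,"jaw":0},{"xyz":[0,0,0],"twist":0,"jaw":0}]'
python3 - <<'E'
from rig import arm, imaging
from h import *
for n in("side","top","wrist"):
    f=imaging.grab_frame(n);np.savez(n+"3.npz",**f)
c=np.load("side3.npz")["color"][120:240,260:420,::-1];cv2.imwrite("pics/side3.png",cv2.resize(c,(800,600),interpolation=cv2.INTER_CUBIC))
E
```

```text
time: 10.7
position: [621.2, -6.2, 83.0]
tool_rot: [1.131, 1.258, -1.131]
ft_force: [-1.0, 0.5, -3.3]
grip_width: 25.8
```

View pics/side3.png

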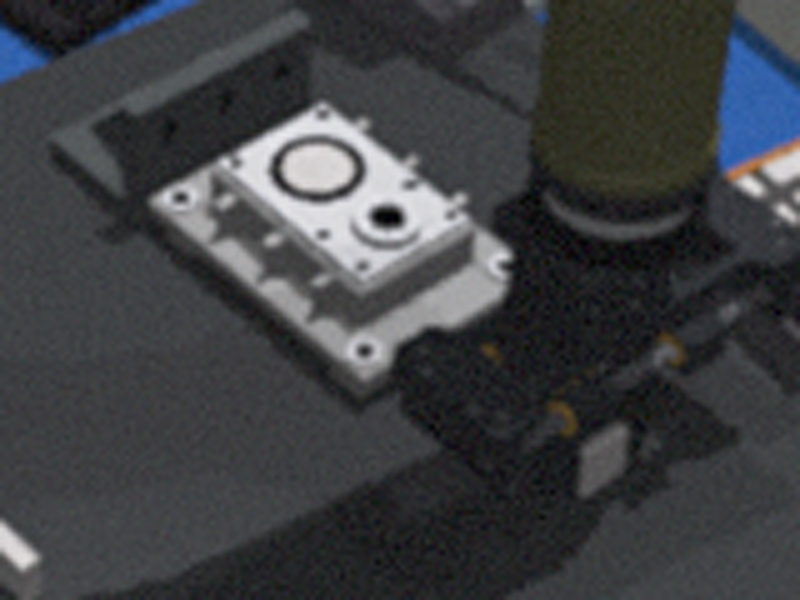

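```bash
python3 -m pendant '[{"xyz":[-0.09,0.8,0],"twist":0,"jaw":0},{"xyz":[-0.08,0.8,0],"twist":0,"jaw":0},{"xyz":[-0.09,0.8,0],"twist":0,"jaw":0},{"xyz":[0,0,0],"twist":0,"jaw":0},{"xyz":[0,0,0],"twist":0,"jaw":0}]'
python3 -m pendant '[{"xyz":[-0.05,0.4,0],"twist":0,"jaw":0},{"xyz":[-0.04,0.4,0],"twist":0,"jaw":0},{"xyz":[0,0,0],"twist":0,"jaw":0},{"xyz":[0,0,0],"twist":0,"jaw":0}]'
python3 -m pendant '[{"xyz":[-0.03,0.3,0],"twist":0,"jaw":0},{"xyz":[-0.03,0.3,0],"twist":0,"jaw":0},{"xyz":[0,0,0],"twist":0,"jaw":0},{"xyz":[0,0,0],"twist":0,"jaw":0}]'
cat > flow.py <<'E'
from rig import arm, imaging
from h import *
import sys
for n in ("side","top"):
    f0=dict(np.load(n+"2.npz"));f=imaging.grab_frame(n);T=f0["T"]
    a,b=[cv2.cvtColor(x["color"],cv2.COLOR_RGB2GRAY) for x in (f0,f)]
    np.savez(n+"_last.npz",**f)
    mask=np.zeros_like(a)
    # housing top plate + left flange, found bright, plus a static reference (angle plate)
    roi=dict(side=(289,138,358,200),top=(208,172,268,214))[n]
    x0,y0,x1,y1=roi;mask[y0:y1,x0:x1]=255
    p=cv2.goodFeaturesToTrack(a,40,0.05,4,mask=mask)
    q,st,er=cv2.calcOpticalFlowPyrLK(a,b,p,None,winSize=(11,11),maxLevel=1)
    ok=(st.ravel()==1)&(er.ravel()<12);P=p[ok,0];d=(q-p)[ok,0]
    print(n,len(P),"median",np.median(d,0).round(2))
    # fit to a tilt about the rear feet (axis z=80) and a shift along u
    u=np.array([np.cos(np.radians(96.1)),np.sin(np.radians(96.1)),0]);o=np.array([610.9,86.3,0])
    W=cast(f0,P,130);s=(W-o)@u
    k=(s>-5)&(s<165);P,d,W,s=P[k],d[k],W[k],s[k]
    z=np.where((s>27)&(s<150),136,102); W=np.vstack([cast(f0,pp,zz) for pp,zz in zip(P,z)]);s=(W-o)@u
    th=2/134; J1=proj(f0,W+np.c_[np.outer((z-80)*th,u)[:,:2],(152-s)*th],T)-proj(f0,W,T); J2=proj(f0,W+u,T)-proj(f0,W,T)
    A=np.c_[J1.ravel(),J2.ravel()];y=d.ravel()
    for _ in range(4):
        x=np.linalg.lstsq(A,y,rcond=None)[0];r=np.abs(y-A@x);g=r<max(.1,2.5*np.median(r));A,y=A[g],y[g]
    e=np.sqrt(np.diag(np.linalg.inv(A.T@A)))*np.std(y-A@x)
    print("front foot lift mm",(2*x[0]).round(2),"shift mm",x[1].round(2),"se",(e*[2,1]).round(2))
E
python3 flow.py
```

```text
time: 11.48
position: [618.7, 18.0, 83.0]
tool_rot: [1.131, 1.258, -1.131]
ft_force: [-0.3, 0.6, -3.1]
grip_width: 26.0
time: 11.98
position: [618.0, 22.4, 83.1]
tool_rot: [1.131, 1.253, -1.135]
ft_force: [1.2, -4.4, -2.8]
grip_width: 25.9
time: 12.48
position: [617.6, 26.6, 83.2]
tool_rot: [1.13, 1.251, -1.136]
ft_force: [0.5, -7.3, -3.7]
grip_width: 25.5
side 24 median [-0.28 -0.36]
front foot lift mm 1.17 shift mm 0.48 se [0.07 0.06]
top 1 median [-0.43  0.03]
front foot lift mm 0.02 shift mm 1.06 se [0. 0.]
```

```bash
python3 -m pendant '[{"xyz":[-0.03,0.3,0],"twist":0,"jaw":0},{"xyz":[-0.03,0.3,0],"twist":0,"jaw":0},{"xyz":[0,0,0],"twist":0,"jaw":0},{"xyz":[0,0,0],"twist":0,"jaw":0},{"xyz":[0,0,0],"twist":0,"jaw":0}]'; python3 flow.py
```

```text
time: 13.2
position: [617.0, 32.7, 83.1]
tool_rot: [1.13, 1.251, -1.136]
ft_force: [1.0, -8.6, -4.0]
grip_width: 25.7
side 22 median [-0.29 -0.46]
front foot lift mm 1.83 shift mm 0.3 se [0.12 0.1 ]
top 0 median [nan nan]
  return _methods._mean(a, axis=axis, dtype=dtype,
  ret = um.true_divide(
Traceback (most recent call last):
  File "flow.py", line 20, in <module>
    z=np.where((s>27)&(s<150),136,102); W=np.vstack([cast(f0,pp,zz) for pp,zz in zip(P,z)]);s=(W-o)@u
                                          ~~~~~~~~~^^^^^^^^^^^^^^^^^^^^^^^^^^^^^^^^^^^^^^^^
ValueError: need at least one array to concatenate
```

```bash
python3 -m pendant '[{"xyz":[-0.02,0.2,0],"twist":0,"jaw":0},{"xyz":[0,0,0],"twist":0,"jaw":0},{"xyz":[0,0,0],"twist":0,"jaw":0},{"xyz":[0,0,0],"twist":0,"jaw":0},{"xyz":[0,0,0],"twist":0,"jaw":0},{"xyz":[0,0,0],"twist":0,"jaw":0}]'; python3 flow.py 2>/dev/null
python3 - <<'E'
from rig import arm, imaging
import cv2
f=imaging.grab_frame("wrist");cv2.imwrite("pics/w4.png",f["color"][:,:,::-1])
E
```

```text
time: 14.05
position: [616.8, 34.5, 83.1]
tool_rot: [1.13, 1.251, -1.137]
ft_force: [1.6, -8.1, -3.6]
grip_width: 25.6
side 23 median [-0.28 -0.55]
front foot lift mm 2.25 shift mm 0.1 se [0.11 0.09]
top 0 median [nan nan]
```

View pics/w4.png

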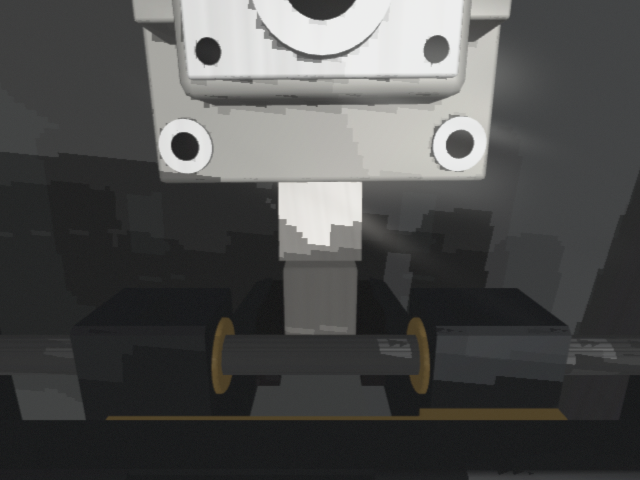

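The wedge sits centred under the front edge: ramp at columns 279–361, flange corners at columns 160 and 487, and about 30 mm of ramp still showing. The block's edge is still at row 262, so it has not slipped in the grip. I'm handing in.

```bash
python3 -c "
from rig import arm
print(arm.sign_off())"
```

```text
the job is handed in; nothing more can be done
None
```

I pushed the levelling wedge flat along the granite, thin end first, under the middle of the housing's front edge. I handed the job in at about 14 s of the 45 s, still gripping the wedge. The hand-in gives no verdict.

**Last checks**
- **Front feet:** image tracking in the side camera puts them about 2.2 mm up. The wedge's geometry independently gives about 2 mm. The tracking treats the two front feet as one and takes the rear feet as still standing, so I did not check each foot separately.
- **Housing position:** it moved about 0.1–0.5 mm towards the angle plate, well inside the 10 mm allowed.
- **Grip:** the jaws are at 25.6 mm on the 26 mm block, with about 8 N of push. The last wrist picture shows the wedge centred between the front feet and not slipped. It also shows a clear gap between the gripper and the housing.
- **Wedge flat:** the tool height held at 83.1 mm from the set-down through the whole push.
- **Other parts:** the path kept clear of them and nothing I saw suggested a touch, but I did not re-measure their positions.

**Failed or disagreed**
- The same tracking in the top view gave nothing usable, probably because the arm covered the housing, so the lift rests on the side view and the geometry.
- The first grip was too high on the block, so I opened, lowered about 5 mm and gripped again before moving the wedge.

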